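Release the ratchet and bring the hand press down on the die plunger

ROBOT

A 6-joint arm with a two-finger parallel gripper is mounted at the origin on a cart in front of the work surface, level with it; the furniture and walls round the work are solid. World frame = base frame: x ahead of the robot, y to its left, z up, the work surface at z = 0. Lengths are in m, angles in rad, forces in N, time in s.
With the tool pointing down it reaches from about 0.35 to 0.775 m from the base axis. Payload 5.5 kg.
Tool frame: the origin (TCP) lies midway between the tips of the shut fingers; the grasp point (between the pads) lies 19 mm behind it; z points along the fingers, y is the line along which they close (so a half turn about z gives the same grasp; the last joint's range is limited). The gripper opens to 85 mm and grips with 20 to 120 N. Pads are 22 mm wide; open, the fingers measure 114 mm over their backs; the gripper's body (76 mm by 85 mm) begins 54 mm behind the grasp point. The pads swing forward as they close: fully open they stand 13 mm farther back than shut.
Start: joints at [1.074, 0.313, 0.046, 1.304, 0, 1.431], TCP at [0.201, 0.539, 0.231] pointing down, gripper open.
Joint ranges: [-2.76, 2.76], [-0.86, 1.69], [-1.03, 1.26], [-2.2, 2.34], [-1.47, 1.5], [-3.14, 3.14]. Speed limits (rad/s): [2.57, 2.57, 3.14, 3.14, 3.14, 3.14].

INTERFACE

Orientations are given as a unit quaternion [x, y, z, w].
In Python, from workcell import robot gives the robot as it stands.
- The arm moves only by the shell command python3 -m creep 'ROWS' [OPENING]. ROWS is JSON, a list of rows, each a list of 4 numbers: the shift along the tool's x, y, z as a fraction of full scale, then the turn about the tool's z as a fraction of full scale. A call has 1 to 8 rows; each row is the pose to reach, as a shift and turn from the pose commanded when the call began, along the tool's axes at that moment, turning the shorter way round; what a row does not reach only later rows make up. Full scale, the value 1, is 15 cm for a shift and 2 pi rad for a turn. A row lasts 1/8 s, in which the tool goes at most 62.5 mm and 10.7 degrees, less where a joint would pass 70% of its speed; a pose out of reach is approached as far as the arm can. A call with a number of a shift or a turn outside -1 to 1 is refused whole. A call with a gripper value outside its range is refused whole. OPENING is the gripper command: -1 is shut, 1 is fully open, values between are in proportion, set as the call begins (- or left out, the last holds). The fingers move at their own pace and stop on an object; the grip force is fixed at half the most. Time passes only in rows, so rows that repeat a pose let the fingers close. It gives the time, the measured TCP pose, the force, the opening and the grip force at its end, in the units of the state.
- robot.state(): the state, without advancing time (a new reading comes with each control period).
- robot.snapshot(name): name is "scene" or "top"; returns (picture, depth): 420x560x3 uint8, red, green, blue; 420x560 float32, m along the optical axis (not along the pixel's ray), 0 where there is no reading.
- robot.camera_params(name): a dict with "camera_matrix" (3x3 intrinsics, pixels), "eye" and "orientation" of the camera in the world. Camera axes: x right, y down, z forward; pixel columns grow to the right and rows downward; lengths in m; the calibration is good to about 2 mm. A picture is of the moment at which its call begins. camera_params takes no time and is no camera call.
- robot.job_done(): hands the job in; it is judged then, once.
The state is a dict: "t": time; "joint_pos": joint angles; "joint_velocities": joint speeds; "tau": joint torques, N m; "tool_pos": TCP position; "tool_rot": TCP orientation; "wrist_force": force on the tool from outside, world axes, zero at the start; "wrist_torque": the same for the moment, N m; "width": finger opening in m; "grip_force": force on a finger pad.
Only numpy, scipy, OpenCV 4.12 (cv2) and the standard library are available. Lean on these libraries where they do the work, as an engineer would, in place of code of your own. Each camera call takes 0.05 s, during which the arm holds its last target. There are 200 camera calls.

TASK

The raised lever of the small hand press on the worktop is held up by its ratchet pawl. With the closed fingertips press the thumb plate at the back of the pawl all the way down, so that its hook lifts out of the teeth and stays out, then push the crossbar handle down until the foot of the lever rests on the steel plunger standing in the nest. Grasp nothing, force nothing, do not touch the plunger, and leave the things standing round the press where they are.

Things in the scene. Friction and masses are not known exactly. Their poses are not given: they have to be found in the camera images.
- stand: fixed grey base of the hand press: plate 110 x 250 x 12 mm; origin at worktop level, 10 mm from the plate's middle (plate y -0.115 to 0.135). The lever runs along its -y, the pawl's tail along +y. In its frame (m): lever hinge pin (0, 0.020, 0.062), pawl pivot pin (0, 0.095, 0.098) between two posts 109 mm tall, both axes along x; nest centre (0, -0.065, 0.012).
- handle (a point): centre of the lever's crossbar handle: a round black bar 20 mm in diameter (steel end caps 23 mm), 68 mm long over its caps along the stand's x, 180 mm from the hinge pin. Starts 40 to 45 degrees above level, about 0.18 m over the worktop; with the lever down it is at height 0.062 m. The lever is a steel bar 16 mm wide, 12 mm thick, with a ratchet wheel (92 mm over the teeth) at the hinge; its foot, 26 mm wide, is 85 mm from the hinge pin.
- lever (a joint): angle of the lever, rad: 0 fully raised (0.80 rad above level), growing as it goes down, about 0.80 when it is level and its foot rests on the plunger (hard stop at 0.84). It starts between 0 and 0.10. While the pawl is engaged a push moves it down only to about 0.12 (0.2 if pushed hard), where a tooth meets the hook. Stiff hinge: it stays where it is left, and takes about 3 to 7 N on the handle to move.
- thumb_plate (a point): middle of the top face of the pawl's thumb plate, a ribbed plate 34 mm (stand's x) by 28 mm at the tail of the pawl, 56 mm out from the pawl's pivot (towards the stand's +y), top 0.109 m over the worktop at the start. Pressed down it sinks about 17 mm to its stop.
- pawl (a joint): angle of the pawl, rad: 0 hooked into the teeth (start), growing as the thumb plate is pressed down, 0.30 at its stop. The hook is clear of the teeth beyond 0.12. It stays where it is left (stiff pivot, about 5 N on the thumb plate).
- nest_mid (a point): centre of the nest, a low fixed collar (54 mm outside, 42 mm inside, 9 mm tall) on the base plate under the lever's foot; the point is on the plate's top, 12 mm over the worktop
- plunger: loose plain steel plunger, 39 mm in diameter, 39 mm tall, upright in the nest; origin at the centre of its underside; its top is 51 mm over the worktop
- vial: short glass vial with white cap, 27 mm wide, 62 mm tall, loose, stands upright behind the press; origin at the centre of its underside
- vial_tall: taller glass vial with white cap, 27 mm wide, 76 mm tall, loose, stands upright behind the press; origin at the centre of its underside
- boat: square white weighing boat, 64 x 64 x 11 mm, loose, in front of the press; origin at the centre of its underside
- cup: shallow aluminium pellet cup, 38 mm wide, 10 mm tall, loose, in front of the press; origin at the centre of its underside
- spatula: steel spatula lying flat, 14 x 171 x 6 mm, loose, front right; origin at the centre of its underside
- rotor: spare toothed rotor, 65 mm wide, 40 mm tall, loose, front left; origin at the centre of its underside
- jar: glass jar with black screw cap, 61 mm wide, 100 mm tall, loose, at the back; origin at the centre of its underside
Things that resemble listed ones, but are neither listed nor needed, are in the scene too. Leave any orange or purple look-alike of the plunger alone.

How it is judged:
On the way, in this order (a step that is already met when the one before it is completed fails the run):
1. the pawl is pressed free while the lever is still up (value of joint pawl above 0.2 rad and value of joint lever below 0.3 rad), for 0.2 s.
2. the lever is pushed down to the plunger with the pawl free (value of joint lever above 0.76 rad and value of joint pawl above 0.12 rad), for 0.2 s.
At the end, for the whole second after the job is handed in: The lever is down on the plunger (lever joint over 0.76 rad, at rest), the pawl is still clear of the teeth (pawl joint over 0.12 rad), and the plunger stands upright (within 0.08 rad) on the floor of its nest (within 6 mm of the centre, 4 mm in height) (all of step 2 and velocity of joint lever below 0.05 rad/s and horizontal distance between plunger and nest_mid below 0.006 m and z of plunger in the frame of nest_mid below 0.004 m and angle between plunger's own z axis and vertical below 0.08 rad); the robot touches nothing.
It fails at once if the plunger is touched by the robot (contact force between any of the fingers, the arm and plunger above 1 N).
It fails at once if the plunger is lifted or leaves its nest (horizontal distance between plunger and nest_mid above 0.01 m or z of plunger in the frame of nest_mid above 0.008 m).
It fails at once if the press is forced: more than 60 N of the fingers on it (contact force between the fingers and stand above 60 N).
It fails at once if a bystander is moved by more than 20 mm (distance of any of vial, vial_tall, boat, cup, spatula, rotor, jar from where it was at the start of the episode above 0.02 m).
It also fails if it takes over 42 s, if anything falls off the work surface, if the arm or the gripper's body presses on something with over 40 N, if the wrist force passes 120 N, or if a joint passes its speed limit or range.

## Working session

There is one attempt and no reset: what is moved stays moved. The work goes in short steps, Python scripts to look and compute and a shell command to move; the robot and the scene stay as the last step left them, time stands still between calls to the robot, and variables do not carry over. Pictures are saved under pics/ and viewed, at most 10 in all, crops included, and the job is handed in when it is done.

```bash
mkdir -p pics; cat > h.py <<'E'
import numpy as np,cv2
from scipy.spatial.transform import Rotation as R
from workcell import robot
def snap(n,f):
    p,d=robot.snapshot(n); cv2.imwrite(f'pics/{f}.png',p[:,:,::-1]); np.save(f'pics/{f}.npy',d); return p,d
def cam(n):
    c=robot.camera_params(n); o=np.array(c['orientation']); 
    M=o if o.shape==(3,3) else R.from_quat(o).as_matrix()
    return np.array(c['camera_matrix']),np.array(c['eye']),M
def ray(n,u,v,z):
    K,e,M=cam(n); d=M@np.linalg.solve(K,[u,v,1]); return e+d*(z-e[2])/d[2]
def cloud(n,d):
    K,e,M=cam(n); v,u=np.mgrid[:d.shape[0],:d.shape[1]]
    r=np.stack([u,v,np.ones_like(u)],-1)@np.linalg.inv(K).T
    return e+(r*d[...,None])@M.T
E
python3 - <<'E'
from h import *
for n in('scene','top'):
    snap(n,n+'0'); print(n,cam(n))
s=robot.state();print(s['t'],s['tool_pos'],s['tool_rot'],s['wrist_force'],s['width'])
E
```

```text
scene (array([[388.83033798,   0.        , 277.07625111],
       [  0.        , 388.83033798, 209.27662342],
       [  0.        ,   0.        ,   1.        ]]), array([-0.23722827, -0.537267  ,  0.57968968]), array([[ 0.59770773, -0.31832618,  0.73580834],
       [-0.80127869, -0.26743853,  0.5351907 ],
       [ 0.02641828, -0.90947517, -0.41491806]]))
top (array([[451.98559246,   0.        , 281.25401557],
       [  0.        , 451.98559246, 204.69631541],
       [  0.        ,   0.        ,   1.        ]]), array([0.50075658, 0.03785491, 1.31467167]), array([[-0.01599226, -0.99841833,  0.05389888],
       [-0.99982821,  0.01546313, -0.01021981],
       [ 0.0093702 , -0.05405305, -0.9984941 ]]))
0.1 [0.20063252 0.53837176 0.23051865] [ 1.77465625e-01  9.84126673e-01 -7.62256282e-04 -2.50558532e-04] [-0.19303735 -0.83842414 -0.34731409] 0.08557849892984465
```

View pics/scene0.png

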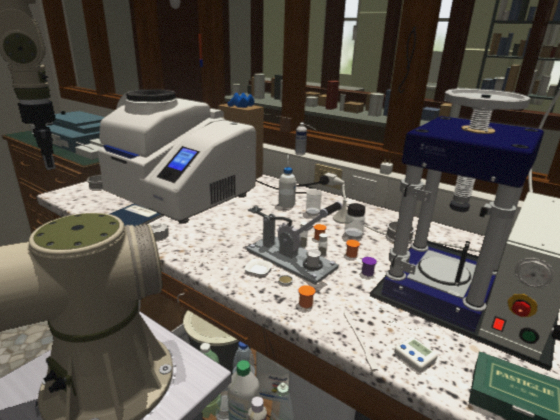

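View pics/top0.png

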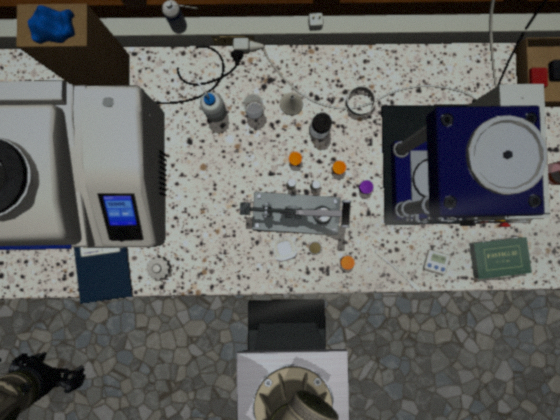

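The press sits at top-view pixels of about (250–350, 193–235). The lever runs to the right (world -y), with its handle near (341, 235). The pawl tail is on the left, near (247, 210). The vials are behind the press at (291–316, 185), and the boat (286, 251) and cup (315, 247) are in front.

```bash
python3 - <<'E'
from h import *
p=cv2.imread('pics/top0.png');d=np.load('pics/top0.npy')
c=cv2.resize(p[165:265,225:375],None,fx=5,fy=5,interpolation=cv2.INTER_CUBIC);cv2.imwrite('pics/c1.png',c)
q=cv2.imread('pics/scene0.png');cv2.imwrite('pics/c2.png',cv2.resize(q[185:305,230:390],None,fx=5,fy=5,interpolation=cv2.INTER_CUBIC))
X=cloud('top',d)
roi=np.zeros(d.shape,bool);roi[185:265,230:365]=1;roi&=d>0
z=X[...,2]
def st(name,m):
    P=X[m]; r=cv2.minAreaRect((P[:,:2]*1000).astype(np.float32)); print(name,len(P),P.mean(0).round(4),r)
m=roi&(z>.006)&(z<.02); 
n,l,s,_=cv2.connectedComponentsWithStats(((z>.007)&roi).astype(np.uint8)); k=1+s[1:,4].argmax(); 
st('plate comp',(l==k)&(z<.02)); 
st('high',roi&(z>.15)); st('mid',roi&(z>.095)&(z<.13)&(X[...,1]>.09))
print((z[195:250:3,236:352:4]*1000).astype(int))
E
```

```text
plate comp 2441 [ 0.546  -0.0136  0.0125] ((546.4685668945312, -17.617874145507812), (249.98756408691406, 111.32200622558594), 85.38127136230469)
high 341 [ 0.5384 -0.1236  0.1882] ((539.518798828125, -112.8446273803711), (62.80074691772461, 66.9711685180664), 84.0103988647461)
mid 164 [0.5584 0.1187 0.1087] ((558.4456787109375, 113.26346588134766), (45.683231353759766, 32.350364685058594), 89.14270782470703)
[[   0    1   -3    1    4   13   16   12   13   12   12    8    8   12
    11   17   12   10    9    6    1   -3   -1   -4    2   -2    0   -3
     0]
 [   4    0    1    1    6   15    7   13   18   16   12   15   17   12
    12    9    6    9   11   11   12   16   14   14   10   14    8    1
    -2]
 [   4    1    4    4    2   16   14   13   10   18   14   14   10   11
    11   14   10   13   10    7   11   13    9   12   12   16   -1  199
   204]
 [  -1  108  106  112   -2   11    8  107  108    9   11   15   17   12
    16   10   14   11    7   11   13    7    8   15    9   12    0  197
   198]
 [   7  107  110  108  103  101    9   45   60   12   10   13   11   80
    86 
[... 1501 characters left out ...]
1    7   10
    -4   -3    0    2   -4    0    0    2   -2   -1    2   -2    5   -2
     0]
 [   0    0    3   -5    1    4    0    3    1    5    7    6    8    6
     7    3    2   10    0    2   -4   -1    5    4    0    0    1    2
    -1]
 [   2    1    0    5   -3    1   -3    0    0    3    2    0    3    1
     5    2    0   -3    4    9   11    3    0    4    6   -1    0    0
     5]
 [  -1    1    1    2   -3    1    0   -3    2    0    5    1    0   -4
     4    1    0    1    1    5    5   11    1    0    0   -4    1   -4
    -2]
 [  -2   -3    1    0    0    4   -1    1   -2    2    2   -1    0    2
     0   10    0   -4    0    7    6    7   -1    1    2   -2    0    2
     1]]
```

View pics/c1.png

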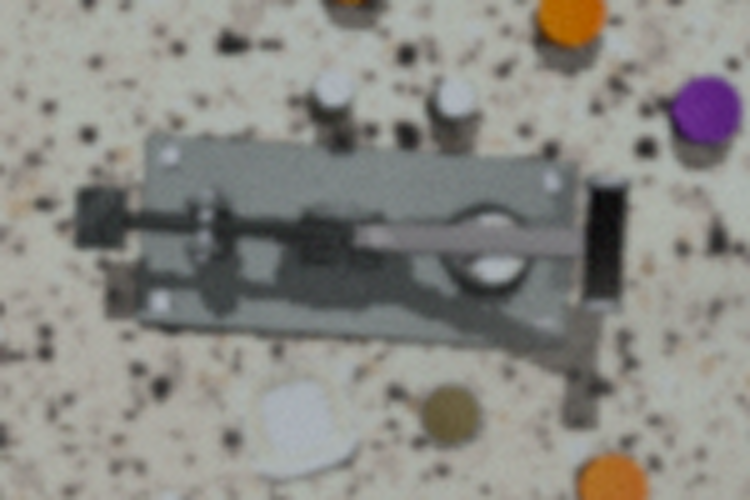

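View pics/c2.png

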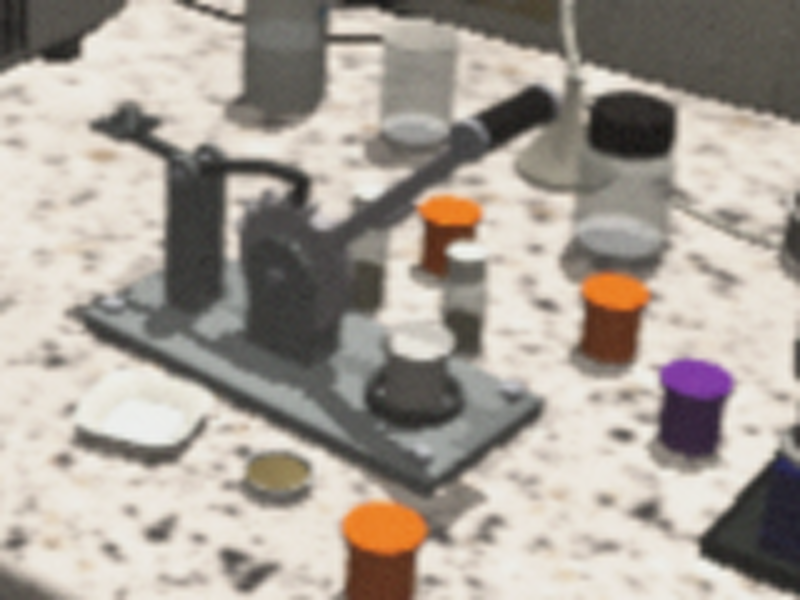

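```bash
python3 -m creep '[[-0.5,-0.66,0,0],[-0.5,-0.66,0,0],[-0.5,-0.66,0,0],[-0.5,-0.66,0,0]]' -1 && python3 -m creep '[[-0.5,-0.66,0,0],[-0.5,-0.66,0,0],[-0.5,-0.66,0,0],[-0.5,-0.66,0,0]]' && python3 -m creep '[[-0.667,-0.356,0,0],[-0.667,-0.356,0,0],[-0.667,-0.356,0,0],[-0.667,-0.356,0,0]]'; python3 -m creep '[[-0.667,-0.356,0,0],[-0.667,-0.356,0,-0.02],[-0.667,-0.356,0,-0.044],[-0.667,-0.356,0,-0.044]]'
```

```text
t: 0.6
tool_pos: [0.2368, 0.4201, 0.2314]
tool_rot: [0.178, 0.984, 0.0, 0.0]
wrist_force: [0.2, 0.6, 0.2]
width: 0.0123
grip_force: 0.0
t: 1.1
tool_pos: [0.2728, 0.302, 0.2316]
tool_rot: [0.177, 0.984, 0.001, 0.0]
wrist_force: [-0.1, -0.8, -0.3]
width: 0.0002
grip_force: 0.0
t: 1.6
tool_pos: [0.3473, 0.2172, 0.2311]
tool_rot: [0.177, 0.984, 0.0, -0.0]
wrist_force: [-1.0, -0.1, -0.3]
width: -0.0001
grip_force: 0.0
t: 2.1
tool_pos: [0.4222, 0.1322, 0.2311]
tool_rot: [0.04, 0.999, 0.0, -0.0]
wrist_force: [-0.6, 0.8, 0.9]
width: 0.0
grip_force: 0.0
```

```bash
python3 - <<'E'
from h import *
print(ray('top',245,208.2,.109),ray('top',345.8,213.4,.195))
y=np.array([.0805,.9968]);o=np.array([.5465,-.0176])-.01*y
for n,s,z in(('thumb',.151,0),('handle',.02-.18*np.cos(.775),0),('end',-.16,0)): print(n,o+s*y)
Rt=R.from_quat(robot.state()['tool_rot']).as_matrix();p=robot.state()['tool_pos'];print(Rt.round(3))
print(Rt.T@(np.r_[o+.151*y,.125]-p)/.15)
E
```

```text
[0.55797539 0.12239702 0.109     ] [ 0.53708713 -0.13343107  0.195     ]
thumb [0.5578505 0.1229488]
handle [ 0.53695304 -0.13581628]
end [ 0.532815 -0.187056]
[[-0.997  0.08  -0.001]
 [ 0.08   0.997  0.   ]
 [ 0.001  0.    -1.   ]]
[-0.90685252  0.01032304  0.70655711]
```

```bash
python3 -m creep '[[-0.907,0.03,0.35,0],[-0.907,0.03,0.7,0],[-0.907,0.03,0.7,0],[-0.907,0.03,0.7,0]]' && python3 -m creep '[[0,0,0.04,0],[0,0,0.08,0],[0,0,0.1,0],[0,0,0.12,0],[0,0,0.14,0],[0,0,0.16,0],[0,0,0.16,0]]'
```

```text
t: 2.6
tool_pos: [0.5573, 0.1261, 0.1222]
tool_rot: [0.04, 0.999, -0.0, -0.003]
wrist_force: [-2.4, 0.2, 0.7]
width: 0.0001
grip_force: 0.0
t: 3.48
tool_pos: [0.5587, 0.1251, 0.1029]
tool_rot: [0.04, 0.999, 0.001, 0.0]
wrist_force: [-0.7, 2.7, 4.7]
width: 0.0001
grip_force: 1.8
```

In contact at about 5 N, so I'll continue to the stop in small steps.

```bash
python3 -m creep '[[0,0,0.01,0],[0,0,0.02,0],[0,0,0.03,0],[0,0,0.04,0],[0,0,0.04,0],[0,0,0.04,0]]' && python3 -m creep '[[0,0,0.01,0],[0,0,0.02,0],[0,0,0.03,0],[0,0,0.03,0]]'
```

```text
t: 4.22
tool_pos: [0.5587, 0.1249, 0.0965]
tool_rot: [0.04, 0.999, 0.0, 0.0]
wrist_force: [-0.3, 5.6, 4.4]
width: -0.0
grip_force: 2.5
t: 4.72
tool_pos: [0.5588, 0.1247, 0.0928]
tool_rot: [0.04, 0.999, 0.0, 0.001]
wrist_force: [-1.5, 4.5, 10.2]
width: -0.0001
grip_force: 5.4
```

```bash
python3 -m creep '[[0,0,0.01,0],[0,0,0.02,0],[0,0,0.02,0]]'
```

```text
t: 5.1
tool_pos: [0.5591, 0.1247, 0.0921]
tool_rot: [0.04, 0.999, 0.0, 0.002]
wrist_force: [-7.0, 3.1, 24.3]
width: 0.0003
grip_force: 12.0
```

```bash
python3 -m creep '[[0,0,-0.4,0],[0,0,-0.93,0],[0,0,-0.93,0],[0,0,-0.93,0]]' && python3 - <<'E'
from h import *
p,d=snap('scene','s1');q,e=snap('top','t1')
X=cloud('top',e);z=X[...,2]
print((z[205:212,236:262:3]*1000).astype(int))
cv2.imwrite('pics/c3.png',cv2.resize(p[185:305,230:390,::-1],None,fx=5,fy=5,interpolation=cv2.INTER_CUBIC))
E
```

```text
t: 5.6
tool_pos: [0.5593, 0.1234, 0.2293]
tool_rot: [0.041, 0.999, -0.001, 0.001]
wrist_force: [0.6, -1.1, -1.1]
width: -0.0
grip_force: 0.0
[[717 716 718 716 705 687 338 332 325]
 [717 717 717 717 706 687 349 329 328]
 [716 718 717 718 708 689 342 318 311]
 [718 718 718 719 708 691 344 315 318]
 [717 717 719 718 712 687 337 315 319]
 [718 717 718 718 712 684 299 313 316]
 [719 717 719 718 715 683  11  12  90]]
```

View pics/c3.png

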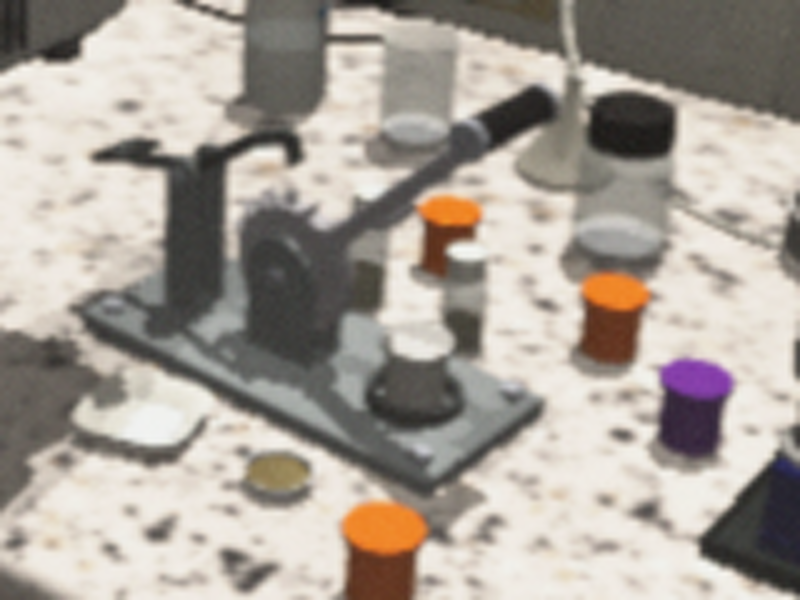

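The hook at (290, 140) is lifted well clear of the teeth, and the lever is unmoved. Next I go above the handle.

```bash
python3 -m creep '[[0,-0.87,0,0],[0,-0.87,0,0],[0,-0.87,0,0],[0,-0.87,0,0]]' && python3 -m creep '[[0,-0.87,0,0],[0,-0.87,0,0],[0,-0.87,0,0],[0,-0.87,0,0]]' && python3 -m creep '[[0,0,0.1,0],[0,0,0.17,0],[0,0,0.2,0],[0,0,0.2,0]]'
```

```text
t: 6.2
tool_pos: [0.547, -0.006, 0.2266]
tool_rot: [0.041, 0.999, 0.0, -0.002]
wrist_force: [-0.0, 1.3, -1.1]
width: -0.0002
grip_force: 0.0
t: 6.7
tool_pos: [0.5374, -0.1346, 0.2276]
tool_rot: [0.04, 0.999, 0.001, -0.001]
wrist_force: [0.7, 0.1, 0.5]
width: -0.0005
grip_force: 0.0
t: 7.2
tool_pos: [0.5373, -0.1352, 0.1981]
tool_rot: [0.04, 0.999, -0.0, -0.0]
wrist_force: [-0.7, -1.8, 2.4]
width: 0.0002
grip_force: 0.8
```

```bash
python3 -m creep '[[0,-0.034,0.037,0],[0,-0.073,0.082,0],[0,-0.1,0.12,0],[0,-0.13,0.16,0],[0,-0.163,0.21,0],[0,-0.193,0.261,0],[0,-0.22,0.315,0],[0,-0.247,0.37,0]]'
```

```text
t: 8.2
tool_pos: [0.535, -0.174, 0.1432]
tool_rot: [0.04, 0.999, -0.001, 0.001]
wrist_force: [-2.0, -3.9, 5.5]
width: 0.0001
grip_force: 2.8
```

```bash
python3 -m creep '[[0,-0.022,0.056,0],[0,-0.041,0.113,0],[0,-0.057,0.171,0],[0,-0.071,0.229,0],[0,-0.081,0.288,0],[0,-0.089,0.347,0],[0,-0.093,0.395,0],[0,-0.093,0.395,0]]' && python3 -m creep '[[0,-0.001,0.02,0],[0,-0.002,0.04,0],[0,-0.003,0.06,0],[0,-0.003,0.06,0]]'
```

```text
t: 9.2
tool_pos: [0.5324, -0.1855, 0.0822]
tool_rot: [0.04, 0.999, 0.001, -0.001]
wrist_force: [-0.3, -0.5, -0.1]
width: 0.0002
grip_force: 0.0
t: 9.7
tool_pos: [0.5328, -0.1863, 0.0755]
tool_rot: [0.04, 0.999, 0.0, -0.0]
wrist_force: [-5.1, 3.2, 11.8]
width: 0.0001
grip_force: 5.6
```

```bash
python3 -m creep '[[0,0,0.01,0],[0,0,0.02,0],[0,0,0.02,0],[0,0,0.02,0]]'
```

```text
t: 10.2
tool_pos: [0.5329, -0.1864, 0.0749]
tool_rot: [0.04, 0.999, -0.0, 0.0]
wrist_force: [-10.6, 4.7, 25.5]
width: -0.0002
grip_force: 13.5
```

```bash
python3 -m creep '[[0,0,-0.3,0],[0,0,-0.7,0],[0,0,-1,0],[0,0,-1,0],[0,0,-1,0]]' && python3 -m creep '[[0.8,0,0,0],[0.8,0,0,0],[0.8,0,0,0],[0.8,0,0,0],[0.8,0,0,0]]' && python3 - <<'E'
from h import *
p,d=snap('scene','s2');q,e=snap('top','t2')
Z=cloud('top',e);z=Z[...,2]
m=np.zeros(z.shape,bool);m[195:235,335:365]=1
m&=(z>.05)&(z<.1);P=Z[m];print(len(P),np.median(P,0),np.percentile(P[:,2],[50,90]))
for u in (.06,.08,.1,.12,.14):  # lever bar top along stand -y
    t=np.array([.5457,-.0276])+(.02-u)*np.array([.0805,.9968])
    k=np.hypot(*(Z[...,:2]-t).transpose(2,0,1))<.006; print(u,np.median(z[k]).round(4))
cv2.imwrite('pics/c4.png',cv2.resize(np.hstack([p[185:305,230:390,::-1],q[165:285,225:385,::-1]]),None,fx=2.5,fy=2.5,interpolation=cv2.INTER_CUBIC))
E
```

```text
t: 10.82
tool_pos: [0.5332, -0.1868, 0.2207]
tool_rot: [0.04, 0.999, 0.0, -0.0]
wrist_force: [-0.5, 0.1, 0.1]
width: 0.0002
grip_force: 0.0
t: 11.45
tool_pos: [0.4147, -0.1776, 0.2211]
tool_rot: [0.04, 0.999, 0.0, 0.0]
wrist_force: [0.3, -0.3, -0.0]
width: 0.0003
grip_force: 0.0
302 [ 0.53621293 -0.17942391  0.07306635] [0.07306635 0.0775406 ]
0.06 0.069
0.08 0.0689
0.1 0.0706
0.12 0.0706
0.14 0.0703
```

View pics/c4.png

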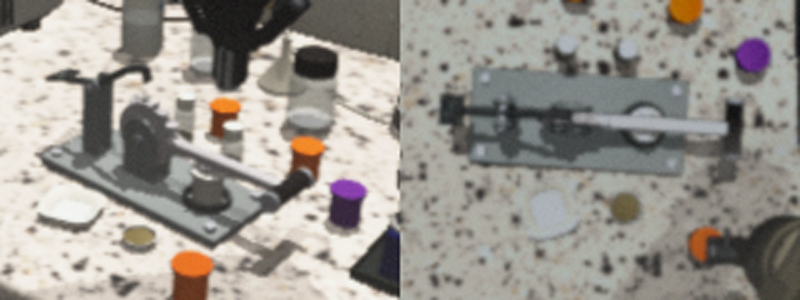

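The lever is level with its foot on the plunger, which is centred in its nest. The pawl hook is still raised, the bystanders are where they were, and the arm is clear. I'm handing the job in.

```bash
python3 -c "
from workcell import robot
print(robot.job_done())"
```

```text
the job is handed in; nothing more can be done
None
```

I pressed the pawl free to its stop and pushed the lever down until it stopped hard on the plunger. The robot was clear of everything at hand-in (about 11.5 s in, highest wrist-force reading about 28 N). The hand-in call gave no verdict, and depth readings put the lever joint at roughly 0.78 rad against the 0.76 needed.

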